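# Set the red marker in the sloping pen cradle

## Robot

A 6-joint arm with a two-finger parallel gripper is mounted at the origin on a cart in front of the work surface, level with it; the furniture and walls round the work are solid. World frame = base frame: x ahead of the robot, y to its left, z up, the work surface at z = 0. Lengths are in m, angles in rad, forces in N, time in s.
With the tool pointing down it reaches from about 0.225 to 0.725 m from the base axis. Payload 3.1 kg.
Tool frame: the origin (TCP) lies on the centre line of the jaws, within the pads' length; the fingertips stand 19 mm ahead of it and the grasp point (between the pads) is the TCP; z points along the fingers, y is the line along which they close (so a half turn about z gives the same grasp; the last joint's range is limited). The gripper opens to 85 mm and grips with 20 to 120 N. Pads are 22 mm wide; open, the fingers measure 114 mm over their backs; the gripper's body (76 mm by 85 mm) begins 54 mm behind the grasp point. The pads swing forward as they close: fully open they stand 13 mm farther back than shut.
Start: joints at [1.168, 0.048, 0.099, 1.622, 0, 1.443], TCP at [0.142, 0.505, 0.218] pointing down, gripper open.
Joint ranges: [-2.91, 2.91], [-0.99, 1.94], [-1.21, 1.42], [-2.12, 2.29], [-1.49, 1.47], [-3.14, 3.14]. Speed limits (rad/s): [2.79, 2.79, 3.14, 3.14, 3.14, 3.14].

## Interface

Orientations are given as a unit quaternion [x, y, z, w].
In Python, from cell import r gives the robot as it stands.
- The arm moves only by the tool jog_arm, never from a script. Its argument "rows" is a list of rows, each a list of 7 numbers: the shift along the tool's x, y, z in mm, then the turn, a rotation vector about the tool's x, y, z in degrees, then the closure, from 0 (fully open) to 1 (shut). In form: [[x, y, z, wx, wy, wz, grip], ...]. A call has 1 to 12 rows; each row shifts and turns the commanded pose from where the row before left it, along the tool's axes as they then stand; what a row does not reach is not made up. A row lasts 1/8 s, in which the tool goes at most 62.5 mm and 10.7 degrees, less where a joint would pass 70% of its speed; a pose out of reach is approached as far as the arm can. A call with a gripper value outside its range is refused whole. The fingers move at their own pace and stop on an object; the grip force is fixed at half the most. Time passes only in rows, so rows that do not move let the fingers close. It gives the time, the measured TCP pose, the force, the opening and the grip force at its end, in the units of the state.
- r.state(): the state, without advancing time (a new reading comes with each control period).
- r.capture(name): name is "scene" or "top" or "wrist"; returns the picture (480x640x3 uint8, red, green, blue); there is no depth.
- r.get_calibration(name): a dict with "K" (3x3 intrinsics, pixels), "world_to_cam" (4x4, takes a point from world to camera coordinates). Camera axes: x right, y up, looking along -z (the intrinsics and any distortion apply to the point x, -y, -z); pixel columns grow to the right and rows downward; lengths in m; the calibration is good to about 2 mm. The wrist camera is an equidistant fisheye: a pixel r from the principal point sees the ray r / f radians off the axis. A picture is of the moment at which its call begins: read the wrist's pose just before it. get_calibration takes no time and is no camera call; for the wrist camera it gives the pose at the moment of the call.
- r.job_done(): hands the job in; it is judged then, once.
Trained networks look in the newest picture that a camera, given by its name, has taken for a name from the list of things; names that differ only in an ending like _2 or _b are one class to them, and where a whole thing is asked for, a point or a joint stands for the part that bears it (a point fixed in the world has none). Each returns a list of dicts, best first, with "score" (0 to 1); they miss things now and then, are a little off and sometimes report something else, mostly with a low value. They report only what shows in the picture. A call takes as long as a camera call. They do not tell look-alikes from the thing itself.
- r.cut_out(camera, name): "mask" (480x640 bool, what is visible of it) and "point" ([column, row] in pixels, amid what is visible of it).
The state is a dict: "t": time; "q": joint angles; "dq": joint speeds; "joint_efforts": joint torques, N m; "tool_pos": TCP position; "orientation": TCP orientation; "contact_force": force on the tool from outside, world axes, zero at the start; "moment": the same for the moment, N m; "gripper_width": finger opening in m; "grasp_force": force on a finger pad.
Only numpy, scipy, OpenCV 4.12 (cv2) and the standard library are available. Lean on these libraries where they do the work, as an engineer would, in place of code of your own. Each camera call takes 0.05 s, during which the arm holds its last target. There are 200 camera calls.

## Task

Set the red-capped marker into the sloping pen cradle, cap end up the slope and its plain end down in the heel, lying in both the heel and the upper fork, so that it can be picked up again at a slant for writing on the cage cards. Leave the blue-capped and green-capped markers where they lie and let go of the red one.

Things in the scene. Friction and masses are not known exactly. Their poses are not given: they have to be found in the camera images.
- red_pen: Marker pen lying flat: white barrel, red cap; 132 mm long, 14 mm wide and 14 mm high (slab-sided, does not roll), 14 g. Origin at mid-length on its underside, so the pen's axis is 7 mm above it; -y points to the coloured cap end (65 mm away), +y to the plain white end (66 mm away), z up.
- blue_pen: Marker pen lying flat: white barrel, blue cap; 132 mm long, 14 mm wide and 14 mm high (slab-sided, does not roll), 14 g. Origin at mid-length on its underside, so the pen's axis is 7 mm above it; -y points to the coloured cap end (65 mm away), +y to the plain white end (66 mm away), z up.
- green_pen: Marker pen lying flat: white barrel, green cap; 132 mm long, 14 mm wide and 14 mm high (slab-sided, does not roll), 14 g. Origin at mid-length on its underside, so the pen's axis is 7 mm above it; -y points to the coloured cap end (65 mm away), +y to the plain white end (66 mm away), z up.
- cradle: Fixed white pen cradle, 170x70x10 mm metal base, 115 mm high. Origin under the base's centre, z up. A seated pen lies in plane y=0, rising 30 deg towards +x, mid-axis at (0,0,75) mm, origin at (3.5,0,69). Low heel (trough with end stop 67 mm down-slope of mid-pen) and high fork: 24 mm wide inside, walls flaring to 17 mm above pen axis. Between them 78 mm free along the slope for fingers.
Things that resemble listed ones, but are neither listed nor needed, are in the scene too. What is shaped like the red_pen but brown is not meant.

How it is judged:
At the end, for the whole second after the job is handed in: The red-capped pen lies at rest and released in the cradle, cap end up: its middle within about 20 mm along the slope and 10 mm sideways of the seated place, its rise within 10 degrees of 30 and its heading within 10 degrees of the cradle's (x of red_pen in the frame of cradle between -0.0145 and 0.0215 m and y of red_pen in the frame of cradle between -0.01 and 0.01 m and z of red_pen in the frame of cradle between 0.057 and 0.081 m and angle between red_pen's own y axis and vertical between 1.9194 and 2.2694 rad and angle between the y axis of red_pen and the y axis of cradle, either way round above 1.396 rad and linear speed of red_pen below 0.02 m/s and contact force between the fingers and red_pen below 0.05 N); the robot touches nothing.
It fails at once if the blue-capped marker is shifted more than 20 mm (distance of blue_pen from where it was at the start of the episode above 0.02 m).
It fails at once if the green-capped marker is shifted more than 20 mm (distance of green_pen from where it was at the start of the episode above 0.02 m).
It also fails if it takes over 32 s, if anything falls off the work surface, if the arm or the gripper's body presses on something with over 40 N, if the wrist force passes 120 N, or if a joint passes its speed limit or range.

## Working session

There is one attempt and no reset: what is moved stays moved. The work goes in short steps, Python scripts to look and compute and a tool call to move; the robot and the scene stay as the last step left them, time stands still between calls to the robot, and variables do not carry over. Pictures are saved under pics/ and viewed, at most 10 in all, crops included, and the job is handed in when it is done.

Besides the shell and the picture viewer there is one more tool, called after ">>>" as name(argument=value, ...), one argument or row to a line, values as JSON. jog_arm: Moves the arm, as the interface text tells. Its arguments: {"type":"object","properties":{"rows":{"type":"array","items":{"type":"array","items":{"type":"number"}}}},"required":["rows"]}

```bash
mkdir -p pics
python3 - <<'E'
from cell import r
import cv2,numpy as np
a=r.capture("scene");b=r.capture("top")
for n,i in(("scene",a),("top",b)):
    cv2.imwrite(f"pics/{n}0.png",i[:,:,::-1])
    np.save(f"pics/{n}.npy",i)
    for o in("red_pen","cradle"):
        for d in r.cut_out(n,o):
            print(n,o,d["score"],d["point"],d["mask"].sum())
s=r.state();print(s["t"],s["tool_pos"],s["orientation"])
for n in("scene","top"):print(r.get_calibration(n))
E
```

```text
scene red_pen 0.66 [369.0, 327.3] 373
scene red_pen 0.64 [431.9, 305.3] 189
scene red_pen 0.53 [381.0, 283.1] 375
scene cradle 0.75 [273.1, 221.4] 1136
top red_pen 0.98 [477.8, 198.4] 530
top red_pen 0.93 [489.5, 300.3] 559
top red_pen 0.77 [406.7, 223.4] 501
top red_pen 0.6 [306.0, 206.3] 467
top cradle 0.87 [184.8, 248.6] 3456
0.3 [0.14237931 0.50508863 0.21729362] [ 1.36966656e-01  9.90575570e-01 -4.04416783e-04 -1.10843264e-04]
{'K': array([[557.40008152,   0.        , 318.01296389],
       [  0.        , 557.40008152, 247.74432207],
       [  0.        ,   0.        ,   1.        ]]), 'world_to_cam': array([[ 0.84433557, -0.53574692, -0.00852527, -0.42620127],
       [ 0.23126712,  0.35003154,  0.90774084, -0.10179166],
       [-0.48333525, -0.7684095 ,  0.41944473, -1.18949376],
       [ 0.        ,  0.        ,  0.        ,  1.        ]])}
{'K': array([[555.45321389,   0.        , 319.673585  ],
       [  0.        , 555.45321389, 240.09765088],
       [  0.        ,   0.        ,   1.        ]]), 'world_to_cam': array([[-0.02687693, -0.99951831, -0.01551683, -0.08806376],
       [ 0.98269524, -0.02926401,  0.1829035 , -0.46886478],
       [-0.18326948, -0.01033243,  0.98300841, -0.96107148],
       [ 0.        ,  0.        ,  0.        ,  1.        ]])}
```

View pics/top0.png

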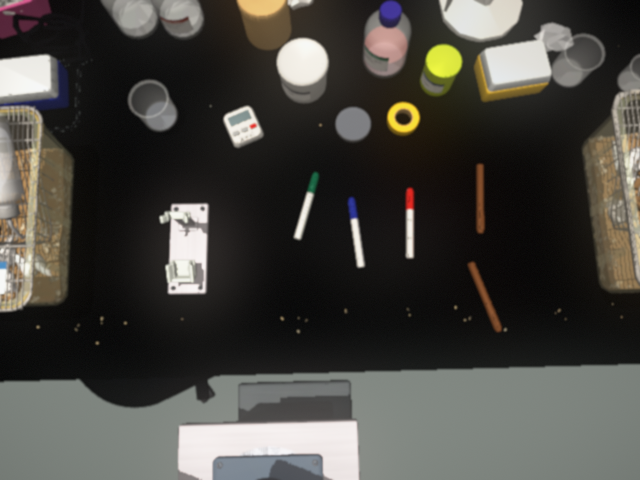

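View pics/scene0.png

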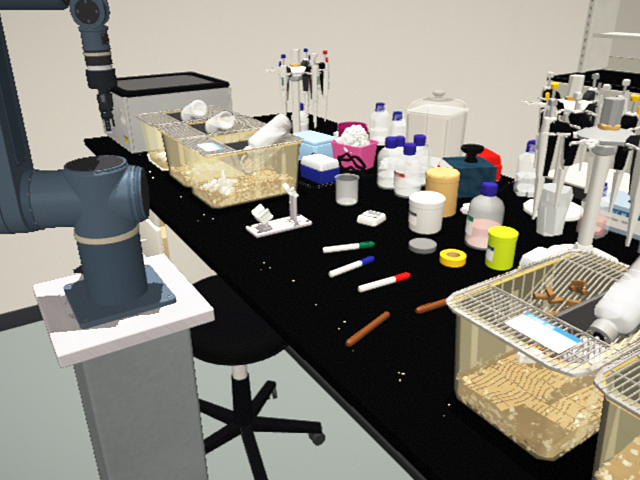

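The markers in the top view are green (307,205), blue (356,232), red (410,223) and two brown sticks (480,198) and (485,297). The one at (410,223) has a red cap and white barrel, so it fits. Its cap is at the far end, (410,193). The cradle is at (187,248), with what looks like the heel near (181,272) and the fork at (185,215).

```bash
cat > h.py <<'E'
import numpy as np,cv2
from cell import r
def back(n,uv,z):
    c=r.get_calibration(n);K,T=c["K"],c["world_to_cam"];R,t=T[:3,:3],T[:3,3]
    d=np.array([(uv[0]-K[0,2])/K[0,0],-(uv[1]-K[1,2])/K[1,1],-1]);d=R.T@d;o=-R.T@t
    return o+d*(z-o[2])/d[2]
E
python3 - <<'E'
from h import *
im=np.load("pics/top.npy")
def blob(cond,x0,x1,y0,y1):
    m=np.zeros(im.shape[:2],np.uint8);m[y0:y1,x0:x1]=cond[y0:y1,x0:x1];p=cv2.findNonZero(m);return cv2.minAreaRect(p)
g=im.max(2)>90
for nm,b in(("red",(395,425,180,265)),("blue",(340,372,190,275)),("green",(288,325,165,245))):
    q=blob(g,*b);bx=cv2.boxPoints(q);l=sorted(bx.tolist(),key=lambda p:p[1]);far=np.mean(l[:2],0);near=np.mean(l[2:],0)
    A,B=back("top",far,.01),back("top",near,.01);d=A-B;print(nm,A.round(4),B.round(4),((A+B)/2).round(4),np.linalg.norm(d).round(4),np.degrees(np.arctan2(d[1],d[0])).round(2),q[1])
for p in((171,205),(208,204),(207,293),(168,293)):print(p,back("top",p,.01).round(4))
sc=np.load("pics/scene.npy")
a=cv2.resize(im[180:310,140:230],None,fx=4,fy=4,interpolation=2)
b=cv2.resize(sc[170:250,230:330],None,fx=4,fy=4,interpolation=2)
c=cv2.resize(im[175:275,370:440],None,fx=4,fy=4,interpolation=2)
o=np.zeros((520,1040,3),np.uint8);o[:520,:360]=a;o[:320,360:760]=b;o[:400,760:1040]=c
cv2.imwrite("pics/c1.png",cv2.resize(o,(800,400))[:,:,::-1])
E
```

```text
red [ 0.5695 -0.2739  0.01  ] [ 0.4336 -0.2662  0.01  ] [ 0.5016 -0.2701  0.01  ] 0.1361 -3.23 (71.0, 7.0)
blue [ 0.5533 -0.1612  0.01  ] [ 0.4191 -0.1752  0.01  ] [ 0.4862 -0.1682  0.01  ] 0.1349 5.95 (70.85506439208984, 8.470751762390137)
green [ 0.6024 -0.0969  0.01  ] [ 0.476  -0.0576  0.01  ] [ 0.5392 -0.0772  0.01  ] 0.1324 -17.28 (8.239256858825684, 68.3971176147461)
(171, 205) [0.5483 0.1791 0.01  ]
(208, 204) [0.5481 0.1088 0.01  ]
(207, 293) [0.3795 0.1089 0.01  ]
(168, 293) [0.3815 0.181  0.01  ]
```

View pics/c1.png

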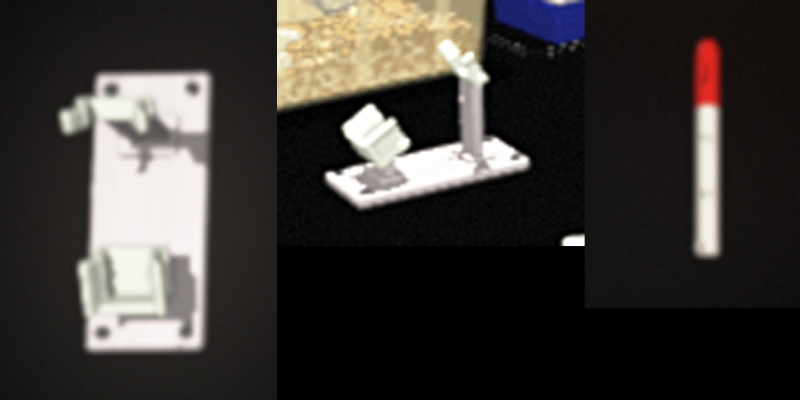

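The crop confirms the white barrel with a red cap. It also shows the heel on the near side and the tall fork on the far side, so the cradle's +x is about world +x. I'm moving above the red pen now.

>>> jog_arm(
  rows=[
    [-35,-40.5,4,0,0,0,0],
    [-35,-40.5,4,0,0,0,0],
    [-35,-40.5,4,0,0,0,0],
    [-35,-40.5,4,0,0,0,0],
    [-35,-40.5,4,0,0,0,0],
    [-35,-40.5,4,0,0,0,0],
    [-35,-40.5,4,0,0,0,0],
    [-35,-40.5,4,0,0,0,0],
    [-35,-40.5,4,0,0,0,0],
    [-35,-40.5,4,0,0,0,0],
    [-35,-40.5,4,0,0,0,0],
    [-35,-40.5,4,0,0,0,0],
  ],
)

```text
t: 1.8
tool_pos: [0.4154, -0.0783, 0.1698]
orientation: [0.137, 0.991, 0.0, 0.001]
contact_force: [0.3, -0.2, 0.1]
gripper_width: 0.0848
grasp_force: 0.0
```

>>> jog_arm(
  rows=[
    [-35,-40.5,4,0,0,0,0.2],
    [-35,-40.5,4,0,0,0,0.4],
    [-34,-40.5,4,0,0,0,0.5],
    [-32,-40.5,4,0,0,0,0.5],
    [0,0,0,0,0,-6,0.5],
    [0,0,0,0,0,-6.5,0.5],
    [0,0,0,0,0,0,0.5],
  ],
)

```text
t: 2.68
tool_pos: [0.5017, -0.2694, 0.1534]
orientation: [0.029, 1.0, 0.0, -0.0]
contact_force: [0.3, -0.0, 0.4]
gripper_width: 0.0426
grasp_force: 0.0
```

```bash
cat >> h.py <<'E'
from scipy.spatial.transform import Rotation as Ro
def delta(p,yaw=None):
    s=r.state();R=Ro.from_quat(s["orientation"]).as_matrix();print("t",s["t"],s["tool_pos"].round(4),"x",R[:,0].round(3),"y",R[:,1].round(3),"z",R[:,2].round(3),"w",s["gripper_width"])
    print("tool shift mm",(R.T@(np.array(p)-s["tool_pos"])*1e3).round(1))
def wback(c,uv,z):
    K,T=c["K"],c["world_to_cam"];R,t=T[:3,:3],T[:3,3]
    v=np.array([uv[0]-K[0,2],uv[1]-K[1,2]]);th=np.hypot(*(v/K[0,0]));v=v/np.linalg.norm(v)*np.sin(th)
    d=R.T@np.array([v[0],-v[1],-np.cos(th)]);o=-R.T@t
    return o+d*(z-o[2])/d[2]
def pen_w(name):
    c=r.get_calibration("wrist");im=r.capture("wrist");cv2.imwrite(f"pics/{name}.png",im[:,:,::-1]);np.save(f"pics/{name}.npy",im)
    for d in r.cut_out("wrist","red_pen"):
        m=d["mask"];p=cv2.findNonZero(m.astype(np.uint8));px=p[:,0];W=np.array([wback(c,q,.01) for q in px])[:,:2]
        w=cv2.minAreaRect((W*1e3).astype(np.float32));e=np.linalg.svd(W-W.mean(0),full_matrices=False)[2][0]
        print(round(d["score"],2),d["point"],"rect mm",np.round(w[0],1),np.round(w[1],1),"ang",np.degrees(np.arctan2(e[1],e[0])).round(1),"col",im[m].mean(0).round(),"col10",np.mean([ (im[y,x,0]>1.8*im[y,x,1]) for x,y in px]).round(2))
E
python3 -c "
from h import *
delta([.5016,-.2701,.022]);pen_w('w1')"
```

```text
t 2.675 [ 0.5017 -0.2694  0.1534] x [-0.998  0.058  0.001] y [0.058 0.998 0.   ] z [-0.  0. -1.] w 0.042591423944211455
tool shift mm [ -0.   -0.7 131.4]
0.94 [172.0, 269.2] rect mm [ 546.6 -405.7] [ 15.  132.9] ang -4.0 col [208. 150. 108.] col10 0.0
0.7 [153.3, 77.4] rect mm [ 361.3 -399.5] [133.8  15.3] ang 18.4 col [219. 159. 114.] col10 0.0
0.56 [317.6, 219.5] rect mm [ 503.1 -272.3] [ 14.9 132.8] ang -3.4 col [246. 214. 212.] col10 0.16
```

View pics/w1.png

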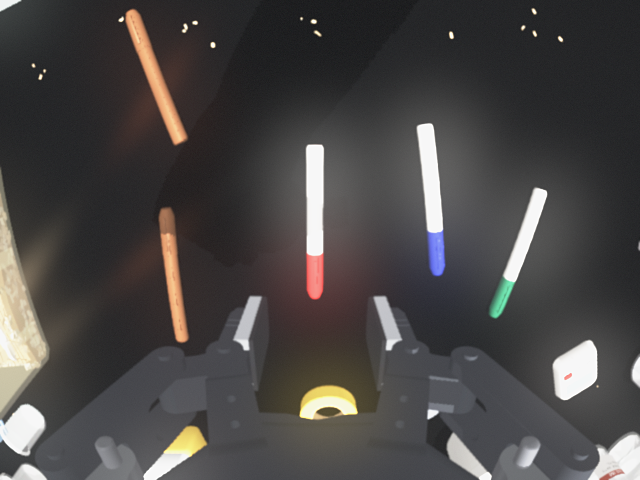

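The wrist view shows the red pen at (315,145)–(315,298), between the jaws and well clear of the blue one. It's centred at about (0.503, -0.272). I'm descending to grip it.

>>> jog_arm(
  rows=[
    [-1,-2,40,0,0,0,0.5],
    [0,0,40,0,0,0,0.5],
    [0,0,30,0,0,0,0.5],
    [0,0,15,0,0,0,0.5],
    [0,0,6,0,0,0,0.5],
    [0,0,0,0,0,0,0.7],
    [0,0,0,0,0,0,1],
    [0,0,0,0,0,0,1],
    [0,0,0,0,0,0,1],
    [0,0,0,0,0,0,1],
  ],
)

```text
t: 4.03
tool_pos: [0.5028, -0.2714, 0.023]
orientation: [0.028, 1.0, -0.0, 0.0]
contact_force: [0.2, 0.6, -0.5]
gripper_width: 0.0001
grasp_force: 0.0
```

The fingers closed fully without catching anything, so I'm opening, rising a little and looking.

>>> jog_arm(
  rows=[
    [0,0,-15,0,0,0,0.9],
    [0,0,-40,0,0,0,0.5],
    [0,0,-40,0,0,0,0.5],
    [0,0,0,0,0,0,0.5],
    [0,0,0,0,0,0,0.5],
  ],
)

```text
t: 4.65
tool_pos: [0.5028, -0.2715, 0.1183]
orientation: [0.028, 1.0, -0.0, 0.0]
contact_force: [-0.3, 0.1, 0.2]
gripper_width: 0.0426
grasp_force: 0.0
```

```bash
python3 -c "
from h import *
delta([.5016,-.2701,.022]);pen_w('w2');print({k:v for k,v in r.state().items() if k in('moment','contact_force','q')})"
```

```text
t 4.65 [ 0.5028 -0.2715  0.1183] x [-0.998  0.057 -0.001] y [ 0.057  0.998 -0.001] z [ 0.001 -0.001 -1.   ] w 0.04255965920932676
tool shift mm [ 1.4  1.3 96.3]
0.91 [318.3, 227.2] rect mm [ 503.5 -271.4] [ 12.5 133.6] ang -3.3 col [247. 220. 218.] col10 0.07
0.67 [159.5, 275.6] rect mm [ 539.2 -405. ] [ 16.5 120.7] ang -4.2 col [209. 154. 112.] col10 0.0
0.58 [138.8, 73.6] rect mm [ 361.4 -399.5] [134.   15.2] ang 18.8 col [227. 172. 124.] col10 0.0
{'q': array([-6.12352029e-01,  1.68853137e-01,  2.91494645e-02,  1.43352087e+00,
       -7.36034222e-06, -5.55651600e-01]), 'contact_force': array([1.4564857 , 0.43508081, 0.23836985]), 'moment': array([0.00231267, 0.01843372, 0.02830343])}
```

View pics/w2.png

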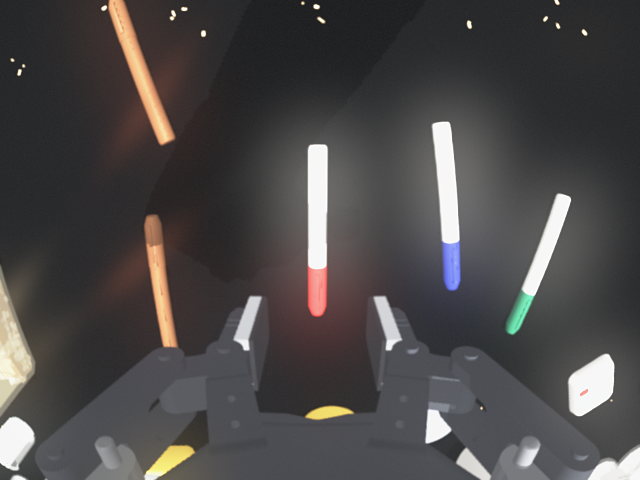

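The pen (318,145)–(318,315) has not moved, so the pads closed above it. I'll check where the fingertips really are by projecting them into this picture.

```bash
python3 -c "
from h import *
c=r.get_calibration('wrist');K,T=c['K'],c['world_to_cam'];s=r.state();R=Ro.from_quat(s['orientation']).as_matrix()
print(K[0,0],K[:2,2],'cam in tool',(R.T@(-T[:3,:3].T@T[:3,3]-s['tool_pos'])).round(4),'axis',(R.T@(-T[2,:3])).round(3))
for z in(0,.005,.012,.019):
  for x in(-.011,.011):
    p=s['tool_pos']+R@np.array([x,.0213,z]);q=T[:3,:3]@p+T[:3,3];v=np.array([q[0],-q[1]]);th=np.arctan2(np.hypot(*v),-q[2])
    print(z,x,(K[:2,2]+K[0,0]*th*v/np.hypot(*v)).round())
"
```

```text
371.64829954431775 [317.0978229  242.64280003] cam in tool [ 7.780e-02 -1.000e-04 -1.565e-01] axis [-0.302  0.     0.953]
0 -0.011 [361. 320.]
0 0.011 [364. 279.]
0.005 -0.011 [360. 315.]
0.005 0.011 [362. 274.]
0.012 -0.011 [359. 309.]
0.012 0.011 [361. 269.]
0.019 -0.011 [357. 303.]
0.019 0.011 [359. 264.]
```

The pads look a good deal farther back than stated, and the empty close fits that. I'm going down again with the jaws nearly closed, in small steps, watching the force.

>>> jog_arm(
  rows=[
    [0,0,40,0,0,0,0.72],
    [0,0,35,0,0,0,0.72],
    [0,0,20,0,0,0,0.72],
    [0,0,4,0,0,0,0.72],
    [0,0,0,0,0,0,0.72],
  ],
)

```text
t: 5.38
tool_pos: [0.5023, -0.271, 0.0183]
orientation: [0.028, 1.0, 0.0, -0.001]
contact_force: [0.2, 0.5, -0.6]
gripper_width: 0.0239
grasp_force: 0.0
```

```bash
python3 -c "
from h import *
delta([.5035,-.2715,.01]);im=r.capture('wrist');cv2.imwrite('pics/w3.png',im[:,:,::-1]);cv2.imwrite('pics/s3.png',cv2.resize(r.capture('scene')[200:340,290:470,::-1],None,fx=4,fy=4))"
```

```text
t 5.375 [ 0.5023 -0.271   0.0183] x [-0.998  0.057  0.001] y [0.057 0.998 0.001] z [-0.001  0.001 -1.   ] w 0.023947026925255008
tool shift mm [-1.3 -0.4  8.3]
```

View pics/s3.png

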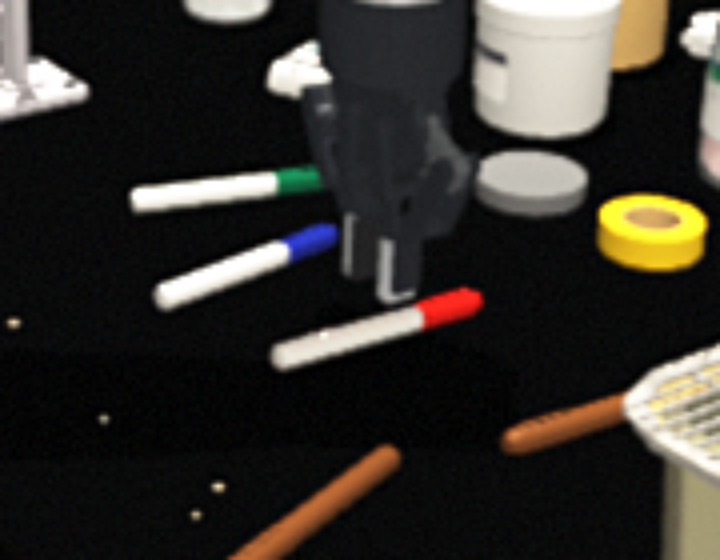

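The scene crop shows the fingertips at (375,290) of the crop, clearly above the red pen. I'll work out their true height.

```bash
python3 -c "
from h import *
c=r.get_calibration('scene');K,T=c['K'],c['world_to_cam']
for y in(-.259,-.283):
  for z in(0,.02,.03,.04,.05):
    q=T@np.array([.502,y,z,1]);print(y,z,((K[0,2]+K[0,0]*q[0]/-q[2]-290)*4).round(),((K[1,2]-K[1,1]*q[1]/-q[2]-200)*4).round())
"
```

```text
-0.259 0 359.0 329.0
-0.259 0.02 360.0 297.0
-0.259 0.03 361.0 281.0
-0.259 0.04 361.0 264.0
-0.259 0.05 362.0 248.0
-0.283 0 386.0 347.0
-0.283 0.02 388.0 314.0
-0.283 0.03 388.0 298.0
-0.283 0.04 389.0 281.0
-0.283 0.05 390.0 265.0
```

At this closure the tips are at z≈0.030, about 30 mm higher than the reading implies, and the offset is along the tool. I need to go roughly 26 mm lower, in steps.

>>> jog_arm(
  rows=[
    [0,0,10,0,0,0,0.72],
    [0,0,8,0,0,0,0.72],
    [0,0,4,0,0,0,0.72],
    [0,0,0,0,0,0,0.72],
  ],
)

```text
t: 5.98
tool_pos: [0.5021, -0.271, -0.004]
orientation: [0.028, 1.0, 0.0, -0.001]
contact_force: [-0.0, 0.4, 0.7]
gripper_width: 0.0241
grasp_force: 0.0
```

>>> jog_arm(
  rows=[
    [0,0,2,0,0,0,0.72],
    [0,0,0,0,0,0,1],
    [0,0,0,0,0,0,1],
    [0,0,0,0,0,0,1],
  ],
)

```text
t: 6.48
tool_pos: [0.5028, -0.2715, -0.0051]
orientation: [0.028, 1.0, -0.0, 0.0]
contact_force: [0.2, -0.7, 0.8]
gripper_width: 0.0111
grasp_force: 58.7
```

It's gripped, but at 11 mm opening, probably near the pen's upper edge. I'll regrip 4 mm lower so it holds better.

>>> jog_arm(
  rows=[
    [0,0,0,0,0,0,0.74],
    [0,0,2,0,0,0,0.74],
    [0,0,2,0,0,0,0.74],
    [0,0,0,0,0,0,1],
    [0,0,0,0,0,0,1],
    [0,0,0,0,0,0,1],
  ],
)

```text
t: 7.22
tool_pos: [0.5026, -0.2713, -0.0094]
orientation: [0.028, 1.0, 0.0, -0.0]
contact_force: [0.7, -0.6, 0.7]
gripper_width: 0.0118
grasp_force: 61.3
```

>>> jog_arm(
  rows=[
    [0,0,-5,0,0,0,1],
    [0,0,-15,0,0,0,1],
    [0,0,-35,0,0,0,1],
    [0,0,-45,0,0,0,1],
    [0,0,-45,0,0,0,1],
    [0,0,-35,0,0,0,1],
    [0,0,0,0,0,0,1],
  ],
)

```text
t: 8.1
tool_pos: [0.5051, -0.273, 0.1767]
orientation: [0.028, 1.0, -0.003, 0.004]
contact_force: [0.2, -0.8, -0.5]
gripper_width: 0.0115
grasp_force: 61.4
```

```bash
python3 -c "
from h import *
delta([.464,.144,.2]);w=r.capture('wrist');s=r.capture('scene')
a=w[120:480,200:440];b=cv2.resize(s[150:330,290:470],(480,480));o=np.zeros((480,720,3),np.uint8);o[:360,:240]=a;o[:,240:]=b
cv2.imwrite('pics/g1.png',o[:,:,::-1])"
```

```text
t 8.1 [ 0.5051 -0.273   0.1767] x [-0.998  0.057 -0.009] y [ 0.057  0.998 -0.005] z [ 0.008 -0.006 -1.   ] w 0.011515310216798578
tool shift mm [ 64.4 413.9 -26.1]
```

View pics/g1.png

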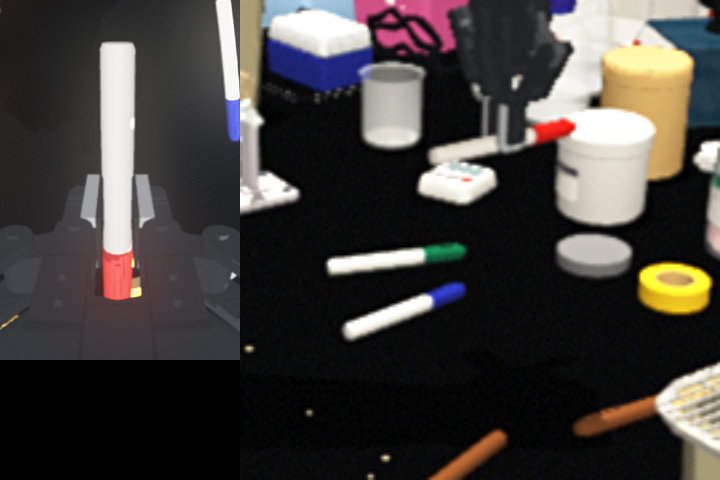

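The pen is held near the middle and about level. Now I'll work out its held pose in the tool frame and the target.

```bash
cat >> h.py <<'E'
def penpose(name,ends):
    "intersect scene rays of the cap and plain ends with the tool's xz plane"
    c=r.get_calibration(name);K,T=c["K"],c["world_to_cam"];Rc,t=T[:3,:3],T[:3,3];s=r.state();R=Ro.from_quat(s["orientation"]).as_matrix();o=-Rc.T@t;P=[]
    for u in ends:
        d=Rc.T@np.array([(u[0]-K[0,2])/K[0,0],-(u[1]-K[1,2])/K[1,1],-1]);n=R[:,1];P.append(o+d*(n@(s["tool_pos"]-o))/(n@d))
    P=np.array(P);L=(P-s["tool_pos"])@R;print("world",P.round(4).tolist(),"mid",P.mean(0).round(4),"tool mid",(L.mean(0)*1e3).round(1),"len",np.linalg.norm(P[0]-P[1]).round(4),"tool pitch",np.degrees(np.arctan2(L[0,2]-L[1,2],-(L[0,0]-L[1,0]))).round(1))
E
python3 - <<'E'
from h import *
penpose("scene",[(415.4,198),(362.5,208.2)])
ctr=np.array([.4644,.1444,0])
R=np.column_stack([[-np.cos(np.pi/6),0,-.5],[0,1,0],[.5,0,-np.cos(np.pi/6)]])
for up in(.075,.003):
    p=ctr+[0,0,.075+up]-R@np.array([-.001,0,-.016]);print(up,p.round(4));
delta(ctr+[0,0,.15]-R@np.array([-.001,0,-.016]))
E
```

```text
world [[0.5753, -0.2757, 0.1876], [0.4422, -0.2681, 0.1902]] mid [ 0.5088 -0.2719  0.1889] tool mid [ -5.8  -0.  -17.1] len 0.1334 tool pitch 1.2
0.075 [0.4715 0.1444 0.1356]
0.003 [0.4715 0.1444 0.0636]
t 8.2 [ 0.503  -0.2716  0.1718] x [-0.998  0.057 -0.002] y [ 0.057  0.998 -0.001] z [ 0.002 -0.001 -1.   ] w 0.011644123315278457
tool shift mm [ 55.1 413.6  35.6]
```

>>> jog_arm(
  rows=[
    [5.5,25,-3,0,0,0,1],
    [5.5,45,-3,0,0,0,1],
    [5.5,45,0,0,0,0,1],
    [5.5,45,0,0,0,0,1],
    [5.5,45,0,0,0,0,1],
    [5.5,45,0,0,0,0,1],
    [5.5,45,0,0,0,0,1],
    [5.5,45,0,0,0,0,1],
    [5.5,42,0,0,0,0,1],
    [5.5,31.5,0,0,0,-3.3,1],
    [0,0,0,0,-8,0,1],
    [0,0,0,0,-8,0,1],
  ],
)

```text
t: 9.7
tool_pos: [0.4706, 0.1451, 0.1741]
orientation: [-0.001, 0.99, -0.0, 0.139]
contact_force: [0.1, 0.9, 0.9]
gripper_width: 0.0113
grasp_force: 61.4
```

>>> jog_arm(
  rows=[
    [0,0,0,0,-8,0,1],
    [0,0,0,0,-6,0,1],
    [0,0,0,0,0,0,1],
    [0,0,0,0,0,0,1],
  ],
)

```text
t: 10.2
tool_pos: [0.4714, 0.1446, 0.1767]
orientation: [-0.0, 0.966, 0.0, 0.258]
contact_force: [0.7, 0.5, 0.0]
gripper_width: 0.0118
grasp_force: 61.4
```

```bash
python3 -c "
from h import *
delta([.4715,.1444,.1156]);t=r.capture('top');s=r.capture('scene')
a=cv2.resize(t[170:310,110:250],(400,400),interpolation=2);b=cv2.resize(s[130:250,200:320],(400,400),interpolation=2)
cv2.imwrite('pics/p1.png',np.hstack([a,b])[:,:,::-1])"
```

```text
t 10.2 [0.4714 0.1446 0.1767] x [-0.867 -0.001 -0.499] y [-0.001  1.     0.   ] z [ 0.499  0.    -0.867] w 0.011807481576247437
tool shift mm [30.4 -0.2 53. ]
```

View pics/p1.png

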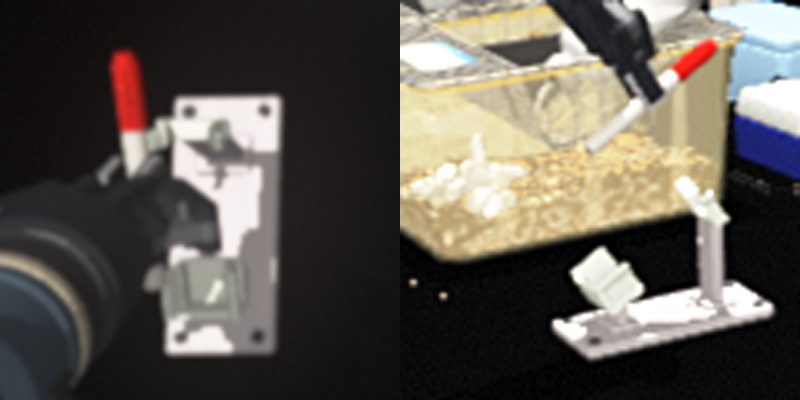

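The pen is held at slant, cap up and toward the fork, above the cradle. In the scene picture its ends are at (293.9,142.9) and (257.3,175.3).

```bash
python3 -c "
from h import *
penpose('scene',[(293.9,142.9),(257.3,175.3)])
for p in((553,322),(592,357),(775,312),(742,286)):print(back('scene',((p[0]-400)*.3+200,p[1]*.3+130),.01).round(4))
for p in((175,97),(281,96),(275,354),(165,352)):print(back('top',(p[0]*.35+110,p[1]*.35+170),.01).round(4))
"
```

```text
world [[0.5241, 0.1447, 0.2253], [0.4131, 0.1446, 0.1565]] mid [0.4686 0.1446 0.1909] tool mid [ -3.   -0.  -13.1] len 0.1306 tool pitch -1.7
[0.3846 0.1738 0.01  ]
[0.379 0.093 0.01 ]
[0.5457 0.0924 0.01  ]
[0.553  0.1571 0.01  ]
[0.5504 0.1787 0.01  ]
[0.5489 0.1081 0.01  ]
[0.3778 0.1103 0.01  ]
[0.3811 0.1814 0.01  ]
```

Cradle centre is (0.4645, 0.1445) and its yaw is about -0.7°. The pen's middle is at about (0.466, 0.145, 0.191), so it needs to go about 112 mm straight down. I'll do 90 mm and then check.

>>> jog_arm(
  rows=[
    [12.5,0,21.7,0,0,0.7,1],
    [12.5,0,21.7,0,0,0,1],
    [12.5,0,21.7,0,0,0,1],
    [7.5,0,13,0,0,0,1],
    [0,0,0,0,0,0,1],
    [0,0,0,0,0,0,1],
  ],
)

```text
t: 11.05
tool_pos: [0.4724, 0.1452, 0.0882]
orientation: [0.006, 0.966, 0.002, 0.26]
contact_force: [0.7, -0.4, 0.3]
gripper_width: 0.0112
grasp_force: 61.4
```

```bash
python3 -c "
from h import *
delta([.4715,.1444,.0646]);t=r.capture('top');s=r.capture('scene')
a=cv2.resize(t[190:300,130:240],(400,400),interpolation=2);b=cv2.resize(s[150:250,230:330],(400,400),interpolation=2)
cv2.imwrite('pics/p2.png',np.hstack([a,b])[:,:,::-1])"
```

```text
t 11.05 [0.4724 0.1452 0.0882] x [-0.865  0.012 -0.502] y [0.01  1.    0.007] z [ 0.502  0.001 -0.865] w 0.011193659391616243
tool shift mm [12.6 -1.  20. ]
```

View pics/p2.png

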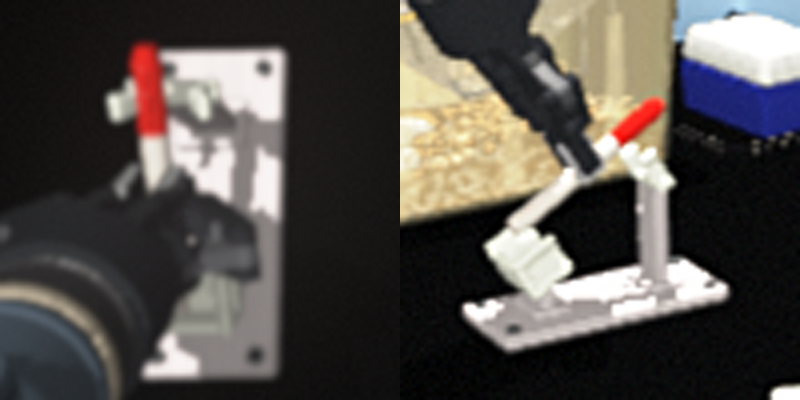

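The pen sits over the slot: between the prongs in the top view at (150,100), with its plain end over the heel at (512,224) in the scene crop. It needs another ~24 mm down, in small steps.

>>> jog_arm(
  rows=[
    [5,0,8.7,0,0,0,1],
    [3.5,0,6,0,0,0,1],
    [1.5,0,2.6,0,0,0,1],
    [0,0,0,0,0,0,1],
  ],
)

```text
t: 11.65
tool_pos: [0.4709, 0.1451, 0.066]
orientation: [0.005, 0.966, 0.002, 0.258]
contact_force: [0.2, 0.5, -0.9]
gripper_width: 0.0116
grasp_force: 61.4
```

>>> jog_arm(
  rows=[
    [1,0,1.7,0,0,0,1],
    [0,0,0,0,0,0,1],
    [0,0,0,0,0,0,1],
  ],
)

```text
t: 12.02
tool_pos: [0.4713, 0.1452, 0.0647]
orientation: [0.005, 0.966, 0.002, 0.259]
contact_force: [0.0, 0.2, -0.2]
gripper_width: 0.012
grasp_force: 61.4
```

```bash
python3 -c "
from h import *
delta([.4715,.1444,.0646]);t=r.capture('top');s=r.capture('scene')
a=cv2.resize(t[190:300,130:240],(400,400),interpolation=2);b=cv2.resize(s[150:250,230:330],(400,400),interpolation=2)
cv2.imwrite('pics/p3.png',np.hstack([a,b])[:,:,::-1])"
```

```text
t 12.025 [0.4713 0.1452 0.0647] x [-0.866  0.011 -0.5  ] y [0.01  1.    0.006] z [ 0.5    0.001 -0.866] w 0.01202239918899063
tool shift mm [-0.2 -0.8  0.2]
```

View pics/p3.png

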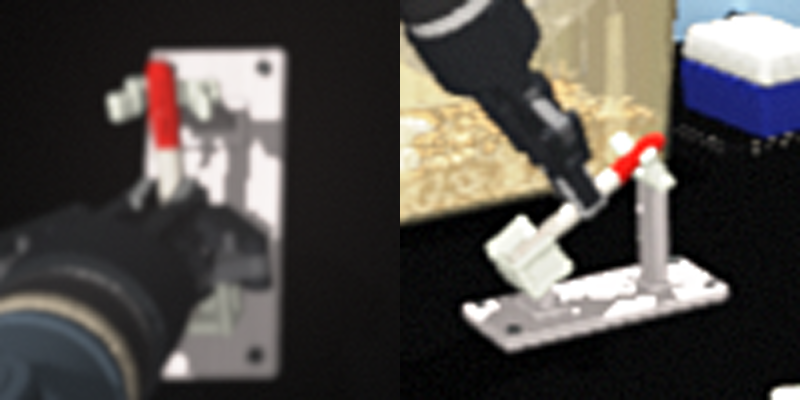

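The pen is between the fork prongs and down in the heel, with no contact force. I'm lowering 2 mm more, opening and backing out along the tool.

>>> jog_arm(
  rows=[
    [1,0,1.7,0,0,0,1],
    [0,0,0,0,0,0,1],
    [0,0,0,0,0,0,0.8],
    [0,0,0,0,0,0,0.6],
    [0,0,0,0,0,0,0.5],
    [0,0,0,0,0,0,0.5],
    [0,0,-10,0,0,0,0.5],
    [0,0,-30,0,0,0,0.5],
    [0,0,-45,0,0,0,0.5],
    [0,0,-45,0,0,0,0.5],
    [0,0,0,0,0,0,0.5],
    [0,0,0,0,0,0,0.5],
  ],
)

```text
t: 13.62
tool_pos: [0.4061, 0.1452, 0.1757]
orientation: [0.005, 0.966, 0.002, 0.259]
contact_force: [-0.7, -0.4, -0.8]
gripper_width: 0.0429
grasp_force: 0.0
```

```bash
python3 -c "
from h import *
delta([.4715,.1444,.0646]);t=r.capture('top');s=r.capture('scene')
a=cv2.resize(t[190:300,130:240],(400,400),interpolation=2);b=cv2.resize(s[150:250,230:330],(400,400),interpolation=2)
cv2.imwrite('pics/p4.png',np.hstack([a,b])[:,:,::-1])"
```

```text
t 13.625 [0.4061 0.1452 0.1757] x [-0.866  0.011 -0.501] y [0.009 1.    0.006] z [ 0.501  0.001 -0.866] w 0.04294659379597201
tool shift mm [ -1.   -0.9 128.9]
```

View pics/p4.png

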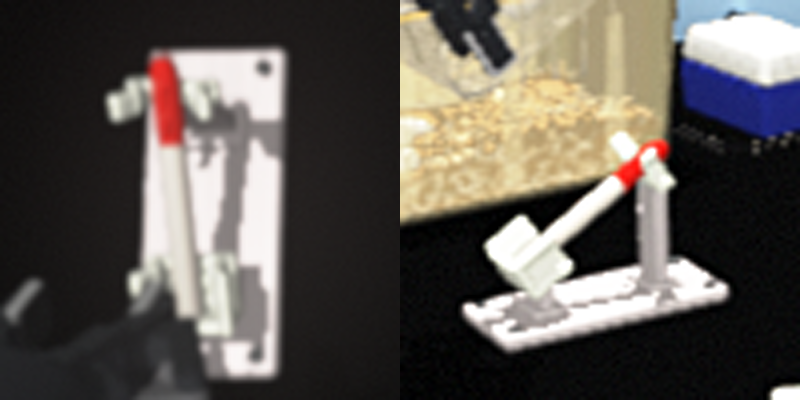

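The pen lies released in both the fork (660,150) and the heel (540,255). One numeric check, then hand in.

```bash
python3 -c "
from h import *
A=back('top',(174,205.1),.110);B=back('top',(180.9,276.6),.044);print(A,B,(A+B)/2,np.linalg.norm(A-B))
if abs(((A+B)/2)[0]-.4645)<.013: print(r.job_done())
"
```

```text
[0.52189569 0.14544406 0.11      ] [0.40689285 0.14871023 0.044     ] [0.46439427 0.14707715 0.077     ] 0.1326360475671342
the job is handed in; nothing more can be done
None
```

The red-capped marker lies released in the cradle, cap end up, resting in both heel and fork; the middle measured within about 3 mm of the seated place, the other two markers were not touched, the job is handed in, and I viewed 11 pictures instead of the allowed 10.

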